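# Seat a flask's stopper and lock the joint with its spring clip

### The job

The glass stopper is standing proud of the clamped amber flask: press it straight down until it is fully seated in the neck. Then take the large joint clip off the bench and push it level and sideways onto the joint, its lower lip under the bead of the neck and its upper lip over the stopper's flange, until it snaps home round the neck, and let go of it. The stand is light and sways, so feel your way: never force the glass or shove the flask far out of its place, and leave the small clip, the tip box, the tube rack and the reagent bottle where they are.

Things in the scene. Friction and masses are not known exactly. Their poses are not given: they have to be found in the camera images.
- flask: 250 ml amber glass flask hung upright in a clamp on a light stand. Origin: centre of its underside. Body 85 mm wide; x points to the stand's rod, 135 mm off, 11 mm thick, top up to 355 mm above the bench. Clamp prongs start 35 mm below the rim. Clamp and flask give way together and spring back: a few mm when pressed down, a centimetre or more under the push the clip needs.
- rim (a point): Centre of the top face of the flask's neck, 150 mm above its underside; z up. The top 6 mm of the neck is a bead 40 mm wide; under it the bare neck is 33 mm wide.
- stopper (a joint): Height in m by which the stopper still stands out of its seat: 0 = fully seated (its flange lies on the rim), 0.006 to 0.012 at the start. It slides only along the neck and stays where it is left; moving it takes about 8 N, and once seated it goes no farther.
- stopper_top (a point): Top centre of the clear glass stopper: flat head 30 mm wide, 16 mm high; below it a waist 18 mm wide and 10 mm high; below that the flange, 38 mm wide and 5 mm thick. Top to underside of flange 31 mm.
- clip: The LARGE white plastic clip, a flat-lying C. Origin: on the C's axis, at its underside; x points out of the mouth, z up. Lower lip z 0 to 5 mm, 13 mm of room, upper lip z 18 to 22. Two sprung jaws fit the 33 mm neck, their narrowest 8 mm ahead of the origin; tips flare to 54 mm wide 19 mm ahead. Thumb tab at the back: 9 mm thick (y), x -52 to -28 mm, z 0 to 26; pinch it from above at x = -40.
- clip_center (a point): On the C's axis, 11.5 mm above the clip's underside, midway between its lips. Home: on the neck's axis, 0.5 mm below rim; bead and flange (11 mm together) then lie between the lips, 1 mm to spare above and below. The push rises from 14 mm before home to a peak of 9 to 16 N about 10 mm before home; then it snaps in, the force drops to about nil, then rises as the neck bears on the back of the C.
- small_clip: The small white clip, same shape at 0.62 of the size (tab 5.6 mm thick), too small for this neck. Lies at the left or right of the flask, the large clip at the other side. Leave it. Origin as for the large one.
- tip_box: Orange box of pipette tips, 124 x 86 x 46 mm. Origin: centre of its underside. Leave it.
- tube_rack: Blue microtube rack with white tubes, 90 x 150 x 30 mm and tubes to 38 mm. Origin: centre of its underside. Leave it.
- reagent: Closed clear reagent bottle with white label and cap, 60 mm wide, 115 mm high. Origin: centre of its underside. Leave it.
Not all that is in view belongs to the job. What is shaped like the clip but red or yellow is not meant.

How it is judged:
By the outcome, as a careful person would: the job done as asked, in the order asked, and still so for the second after the job is handed in, with the robot touching nothing.
It also fails if it takes over 61 s, if anything falls off the work surface, if the arm or the gripper's body presses on something with over 40 N, if the wrist force passes 120 N, or if a joint passes its speed limit or range.

### The arm

A 7-joint arm with a two-finger parallel gripper is mounted at the origin on the work surface. World frame = base frame: x ahead of the robot, y to its left, z up, the work surface at z = 0. Lengths are in m, angles in rad, forces in N, time in s.
With the tool pointing down it reaches from about 0.425 to 0.875 m from the base axis. Payload 4.7 kg.
Tool frame: the origin (TCP) lies midway between the tips of the shut fingers; the grasp point (between the pads) lies 19 mm behind it; z points along the fingers, y is the line along which they close (so a half turn about z gives the same grasp; the last joint's range is limited). The gripper opens to 87 mm and grips with 3 to 60 N. Pads are 19 mm wide; open, the fingers measure 117 mm over their backs; the gripper's body (75 mm by 190 mm) begins 51 mm behind the grasp point.
Start: joints at [1.206, 0.321, -0.07, 1.45, 0.023, 1.371, -0.057], TCP at [0.24, -0.604, 0.223] pointing down, gripper open.
Joint ranges: [-2.86, 2.86], [-0.3, 2.09], [-1.38, 1.24], [0.06, 2.45], [-1.56, 4.7], [0.09, 2.05], [-2.69, 2.69]. Speed limits (rad/s): [2.57, 2.57, 3.14, 3.14, 3.14, 3.14, 3.14].

### API

Orientations are given as a rotation vector (axis times angle).
In Python, from bench import ctrl gives the robot as it stands. The module is installed in compiled form; this text tells all that it offers.
- The arm moves only by the shell command python3 -m handwheel 'ROWS' [FORCE]. ROWS is JSON, a list of rows, each a list of 7 numbers: the finger opening in m, from 0 to 0.087, then the shift along the tool's x, y, z in m, then the turn, a rotation vector about the tool's x, y, z in degrees. A call has 1 to 12 rows; each row shifts and turns the commanded pose from where the row before left it, along the tool's axes as they then stand; what a row does not reach is not made up. A row lasts 1/8 s, in which the tool goes at most 62.5 mm and 10.7 degrees, less where a joint would pass 70% of its speed; a pose out of reach is approached as far as the arm can. A call is refused whole if a number of a shift passes 0.0625 or a number of a turn 10.7, either way. A call with a gripper value outside its range is refused whole. The fingers move at their own pace and stop on an object; FORCE is the grip in N (left out, the last holds). Time passes only in rows, so rows that do not move let the fingers close. It gives the time, the measured TCP pose, the force, the opening and the grip force at its end, in the units of the state.
- ctrl.get_state(): the state, without advancing time (a new reading comes with each control period).
- ctrl.get_image(name): name is "side" or "top" or "wrist"; returns (picture, depth): 384x512x3 uint8, blue, green, red; 384x512 float32, m along the optical axis (not along the pixel's ray), 0 where there is no reading.
- ctrl.camera_info(name): a dict with "intrinsics" (3x3 intrinsics, pixels), "R" (3x3) and "t" (3): a world point X has camera coordinates R X + t. Camera axes: x right, y down, z forward; pixel columns grow to the right and rows downward; lengths in m; the calibration is good to about 2 mm. A picture is of the moment at which its call begins: read the wrist's pose just before it. camera_info takes no time and is no camera call; for the wrist camera it gives the pose at the moment of the call.
- ctrl.close_job(): hands the job in; it is judged then, once.
The state is a dict: "time": time; "joint_positions": joint angles; "qd": joint speeds; "joint_torque": joint torques, N m; "position": TCP position; "tool_rot": TCP orientation; "ft_force": force on the tool from outside, world axes, zero at the start; "torque": the same for the moment, N m; "grip_width": opening from 0.0 (shut) to 1.0 (fully open); "grip_force": force on a finger pad.
Only numpy, scipy, OpenCV 4.12 (cv2) and the standard library are available. Lean on these libraries where they do the work, as an engineer would, in place of code of your own. Each camera call takes 0.05 s, during which the arm holds its last target. There are 200 camera calls.

## Working session

There is one attempt and no reset: what is moved stays moved. The work goes in short steps, Python scripts to look and compute and a shell command to move; the robot and the scene stay as the last step left them, time stands still between calls to the robot, and variables do not carry over. Pictures are saved under pics/ and viewed, at most 10 in all, crops included, and the job is handed in when it is done.

```bash
mkdir -p pics; cat > h.py <<'E'
import numpy as np, cv2
from bench import ctrl
def grab(n,tag):
    inf=ctrl.camera_info(n); im,d=ctrl.get_image(n)
    np.savez(f'pics/{tag}.npz',im=im,d=d,K=inf['intrinsics'],R=inf['R'],t=inf['t']); cv2.imwrite(f'pics/{tag}.png',im)
    return im,d
def load(tag):
    z=np.load(f'pics/{tag}.npz'); return z['im'],z['d'],np.array(z['K']),np.array(z['R']),np.array(z['t'])
def ray(tag,u,v):
    _,_,K,R,t=load(tag); c=-R.T@t; r=R.T@np.linalg.solve(K,[u,v,1.]); return c,r
def onz(tag,u,v,z):
    c,r=ray(tag,u,v); return c+r*(z-c[2])/r[2]
def cloud(tag):
    im,d,K,R,t=load(tag); v,u=np.mgrid[:d.shape[0],:d.shape[1]]
    P=np.stack([(u-K[0,2])/K[0,0]*d,(v-K[1,2])/K[1,1]*d,d],-1)
    return (P-t)@R
def tri(*obs):
    A=0;b=0
    for o in obs:
        c,r=ray(*o); r=r/np.linalg.norm(r); M=np.eye(3)-np.outer(r,r); A=A+M; b=b+M@c
    return np.linalg.solve(A,b)
E
python3 - <<'E'
from h import *
s=ctrl.get_state(); print(s)
for n in('side','top','wrist'): grab(n,n+'0'); i=ctrl.camera_info(n); print(n,-np.array(i['R']).T@i['t'],np.array(i['R'])[2])
cv2.imwrite('pics/a.png',np.vstack([np.hstack([cv2.imread('pics/top0.png')]),])) 
E
```

```text
{'time': 0.0, 'joint_positions': array([ 1.20608554,  0.32182197, -0.07008465,  1.45165565,  0.02260027,
        1.37077491, -0.05692356]), 'qd': array([ 3.11142232e-04,  5.71820410e-05,  1.74730738e-03, -1.30668848e-03,
        1.34686672e-03,  2.61567697e-04,  6.02135841e-04]), 'joint_torque': array([ 2.04878597e-04, -4.91291034e+01, -4.03916622e-01, -3.12524307e+01,
       -6.41044183e-02,  4.38024988e-02,  1.55688845e-04]), 'position': array([ 0.24013543, -0.60343717,  0.22147188]), 'tool_rot': array([-3.08362130e+00, -5.91150880e-01,  7.01761032e-04]), 'ft_force': array([-0.25314669, -0.13497075,  0.7636618 ]), 'torque': array([0.00066484, 0.04078362, 0.00988595]), 'grip_force': 0.0, 'grip_width': 0.995306201943245}
side [0.39533072 0.77813516 0.59932321] [ 0.17559559 -0.8614467  -0.47652468]
top [ 0.31587789 -0.03782444  1.34044349] [ 0.20782828 -0.01850938 -0.97799019]
wrist [ 0.31441426 -0.57377707  0.38416762] [-0.27013771 -0.10663084 -0.95689889]
```

View pics/top0.png

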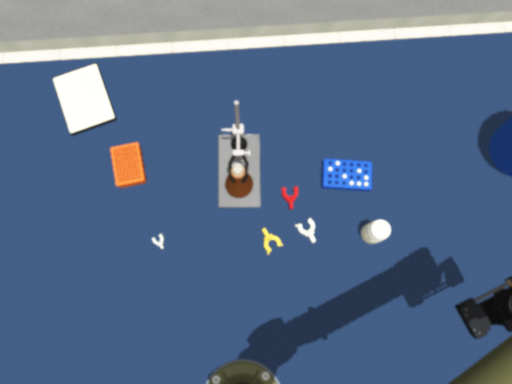

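View pics/side0.png

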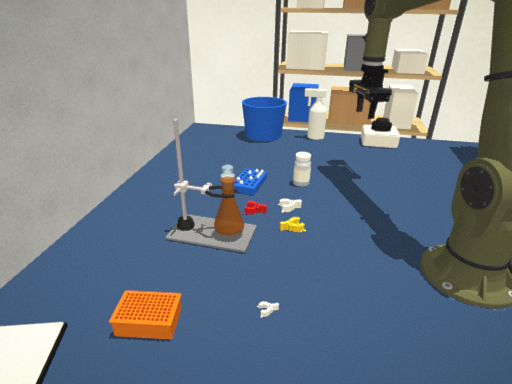

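The top view shows the flask and stopper at about (238,172), the large white clip at (307,231) and the small one at (158,241). The side view shows the stopper at (227,172) and the large clip at (290,205). Next come rough positions.

```bash
python3 - <<'E'
from h import *
print(load('top0')[2],load('side0')[2])
for n in('top','side'):
    im=load(n+'0')[0]; P=cloud(n+'0'); hsv=cv2.cvtColor(im,cv2.COLOR_BGR2HSV)
    m=((hsv[...,1]<70)&(hsv[...,2]>150)).astype(np.uint8)
    k,l,st,c=cv2.connectedComponentsWithStats(m)
    for i in range(1,k):
        if 15<st[i,4]<2000:
            q=P[l==i]; q=q[np.isfinite(q).all(1)]
            if 0.2<np.median(q[:,0])<0.95: print(n,c[i].round(1),st[i,4],np.median(q,0).round(3),onz(n+'0',*c[i],0.02).round(3), np.percentile(q[:,2],95).round(3))
print('stopper tri',tri(('top0',237,168),('side0',227.5,168)), onz('top0',237.5,170,.26))
for u,v in [(227,165),(227,169),(227,176)]: print(cloud('side0')[v,u])
P=cloud('top0')
for v in range(160,178,2): print(v,P[v,232:243:2].round(3).tolist())
s=ctrl.get_state();print(cv2.Rodrigues(s['tool_rot'])[0])
E
```

```text
[[441.3183241    0.         249.2118151 ]
 [  0.         441.3183241  192.76597999]
 [  0.           0.           1.        ]] [[354.29518451   0.         250.411696  ]
 [  0.         354.29518451 192.35784599]
 [  0.           0.           1.        ]]
top [235.9 102.1] 26 [ 0.759 -0.041  0.333] [ 0.895 -0.041  0.02 ] 0.335
top [239.3 166. ] 1985 [ 0.69  -0.041  0.012] [ 0.683 -0.038  0.02 ] 0.155
top [337.2 162.8] 17 [ 0.667 -0.339  0.036] [ 0.672 -0.342  0.02 ] 0.04
top [237.3 167.9] 124 [ 0.622 -0.032  0.221] [ 0.677 -0.032  0.02 ] 0.225
top [330.  168.5] 16 [ 0.652 -0.315  0.036] [ 0.656 -0.318  0.02 ] 0.039
top [344.1 175.6] 17 [ 0.627 -0.355  0.035] [ 0.63  -0.359  0.02 ] 0.039
top [365.8 177.2] 17 [ 0.617 -0.421  0.035] [ 0.62  -0.425  0.02 ] 0.04
top [351.  182.5] 16 [ 0.604 -0.374  0.036] [ 0.607 -0.378  0.02 ] 0.04
top [307.6 229.7] 273 [ 0.471 -0.237  0.016] [ 0.471 -0.23   0.02 ] 0.026
top [377.  231.1] 545 [ 0.444 -0.413  0.11 ] [ 0.452 -0.438  0.02 ] 0.118
top [158.5 240.8] 129 [0.471 0.219 0.004] [0.469 0.218 0.02 ] 0.018
side [281.9   3.3] 22 [ 0.799 -2.4    0.582] [
[... 1844 characters left out ...]
 0.22], [0.616, -0.029, 0.224], [0.616, -0.034, 0.222], [0.616, -0.039, 0.221], [0.616, -0.044, 0.221]]
172 [[0.619, -0.018, 0.196], [0.614, -0.023, 0.213], [0.611, -0.028, 0.224], [0.316, -0.038, 1.34], [0.611, -0.039, 0.222], [0.613, -0.044, 0.212]]
174 [[0.614, -0.017, 0.196], [0.613, -0.023, 0.197], [0.613, -0.028, 0.194], [0.608, -0.033, 0.212], [0.612, -0.039, 0.195], [0.612, -0.044, 0.195]]
176 [[0.62, -0.016, 0.148], [0.608, -0.022, 0.195], [0.606, -0.028, 0.2], [0.607, -0.033, 0.196], [0.607, -0.038, 0.196], [0.609, -0.044, 0.186]]
[[ 9.29089287e-01  3.69854993e-01 -6.17965162e-04]
 [ 3.69855496e-01 -9.29088404e-01  1.28450054e-03]
 [-9.90653267e-05 -1.42197350e-03 -9.99998984e-01]]
```

View pics/wrist0.png

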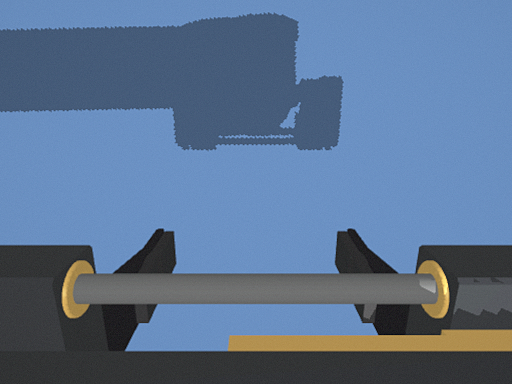

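The wrist view shows only bench and fingers. Next I move over the large clip for a close look.

```bash
python3 -m handwheel '[[0.087,0.035,-0.028,0,0,0,0],[0.087,0.035,-0.028,0,0,0,0],[0.087,0.035,-0.028,0,0,0,0],[0.087,0.035,-0.028,0,0,0,0],[0.087,0.035,-0.028,0,0,0,0],[0.087,0.035,-0.028,0,0,0,0],[0.087,0.035,-0.028,0,0,0,0],[0.087,0.035,-0.028,0,0,0,0],[0.087,0.035,-0.028,0,0,0,0],[0.087,0,0,0,0,0,0]]'
python3 -c "
from h import *
grab('wrist','w1');print(ctrl.get_state()['position'])"
```

```text
time: 1.4
position: [0.4419, -0.2491, 0.2226]
tool_rot: [-3.082, -0.603, -0.001]
ft_force: [-0.0, -0.6, -0.3]
grip_width: 1.002
grip_force: 0.0
[ 0.44046055 -0.251774    0.22248765]
```

View pics/w1.png

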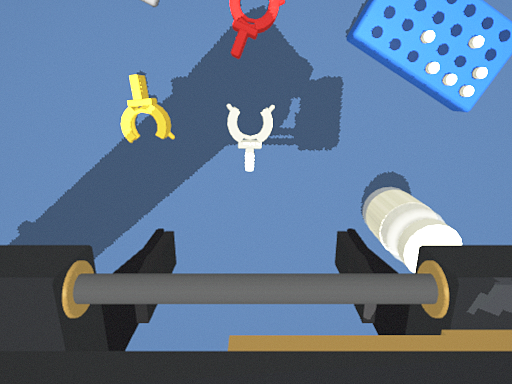

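The wrist view shows the white clip with its mouth up, C at (250,125) and tab at (250,160). It is almost aligned with tool x. I will measure it with rays and depth.

```bash
cat > clip.py <<'E'
from h import *
import sys
tag=sys.argv[1]
im,d,K,R,t=load(tag); hsv=cv2.cvtColor(im,cv2.COLOR_BGR2HSV); P=cloud(tag)
m=((hsv[...,1]<60)&(hsv[...,2]>90)).astype(np.uint8); k,l,st,c=cv2.connectedComponentsWithStats(m)
for i in range(1,k):
    q=P[l==i]; md=np.median(q,0)
    if st[i,4]>150 and np.linalg.norm(md[:2]-[.471,-.235])<.05:
        print('area',st[i,4],c[i],st[i,:4],'zpct',np.percentile(q[:,2],[5,25,50,75,90,97]).round(4))
        hi=q[(q[:,2]>.0235)&(q[:,2]<.03)]; print('tab top n',len(hi),hi.mean(0))
        vv,uu=np.where(l==i)
        lip=q[(q[:,2]>.017)&(q[:,2]<.0235)]
        pc,ax=cv2.PCACompute(q[:,:2].astype(np.float32),None)
        print('mean',pc,'ax',ax)
        tb=q[q[:,2]>.023][:,:2]; pc2,ax2=cv2.PCACompute(tb.astype(np.float32),None); 
        # symmetric axis: align with wide C: project
        (ccx,ccy),rad=cv2.minEnclosingCircle(lip[:,:2].astype(np.float32)); print('lip circ',ccx,ccy,rad)
        a=pc2[0]; b=np.array([ccx,ccy]); dd=b-a; print('tabctr',a,'ax2',ax2,'yaw tab->C deg',np.degrees(np.arctan2(dd[1],dd[0])),'dist',np.linalg.norm(dd))
        th=np.arctan2(dd[1],dd[0]); e=np.array([np.cos(th),np.sin(th)]); n=np.array([-e[1],e[0]])
        s=(q[:,:2]-a)@e; w=(q[:,:2]-a)@n
        print('along',np.percentile(s,[1,99]),'across',np.percentile(w,[1,99]),'tab along',np.percentile((tb-a)@e,[2,98]),'tab across',np.percentile((tb-a)@n,[3,97]))
E
python3 clip.py w1; python3 clip.py top0; python3 -c "
from h import *
r=cv2.Rodrigues(ctrl.get_state()['tool_rot'])[0];print(np.degrees(np.arctan2(r[1,0],r[0,0])), ctrl.get_state()['joint_positions'].round(2))
im=load('w1')[0][90:190,200:300];cv2.imwrite('pics/w1c.png',cv2.resize(im,None,fx=6,fy=6,interpolation=2))"
```

```text
area 1271 [249.42328875 133.48780488] [226 103  49  69] zpct [0.0002 0.0209 0.0219 0.0228 0.0259 0.0268]
tab top n 206 [ 0.4527492  -0.23708697  0.02586739]
mean [[ 0.47396728 -0.22893094]] ax [[ 0.9307094   0.36575946]
 [-0.36575946  0.9307094 ]]
lip circ 0.47275489568710327 -0.22996659576892853 0.03485558554530144
tabctr [ 0.46028325 -0.23492607] ax2 [[ 0.9427586   0.33347574]
 [-0.33347574  0.9427586 ]] yaw tab->C deg 21.685753542710543 dist 0.01342156426815711
along [-0.02459674  0.04514492] across [-0.02439829  0.02622238] tab along [-0.02424871  0.05196092] tab across [-0.02061316  0.01920355]
area 10386 [256.41286347 289.57076834] [ 73 273 365  46] zpct [0.307  0.3088 0.3098 0.3104 0.3108 0.3112]
tab top n 0 [nan nan nan]
mean [[ 0.46989414 -0.23788857]] ax [[-0.35260642  0.93577176]
 [ 0.93577176  0.35260642]]
lip circ 0.0 0.0 0.0
tabctr [ 0.46989414 -0.23788857] ax2 [[-0.35260642  0.93577176]
 [ 0.93577176  0.35260642]] yaw tab->C deg 153.14873385872272 dist 0.5266796726974754
along [-0.03529335  0.03583289] across [-0.03214902  0.0537459 ] tab along [-0.03431589  0.03474173
[... 152 characters left out ...]
 top n 50 [ 0.46706716 -0.23274418  0.02560928]
mean [[ 0.47210512 -0.23079848]] ax [[ 0.9077689  0.4194708]
 [-0.4194708  0.9077689]]
lip circ 0.4702678322792053 -0.23230810463428497 0.03444243595004082
tabctr [ 0.46653393 -0.23302625] ax2 [[ 0.9862406  0.165316 ]
 [-0.165316   0.9862406]] yaw tab->C deg 10.886833086727352 dist 0.0038023370925692173
along [-0.03395783  0.04036847] across [-0.02701181  0.03175907] tab along [-0.0318894   0.02932721] tab across [-0.01797406  0.02552759]
21.922886208264988 [ 0.83  0.03 -0.36  1.79  0.01  1.32 -0.73]clip.py:10: RuntimeWarning: Mean of empty slice.
  hi=q[(q[:,2]>.0235)&(q[:,2]<.03)]; print('tab top n',len(hi),hi.mean(0))
  ret = um.true_divide(
```

View pics/w1c.png

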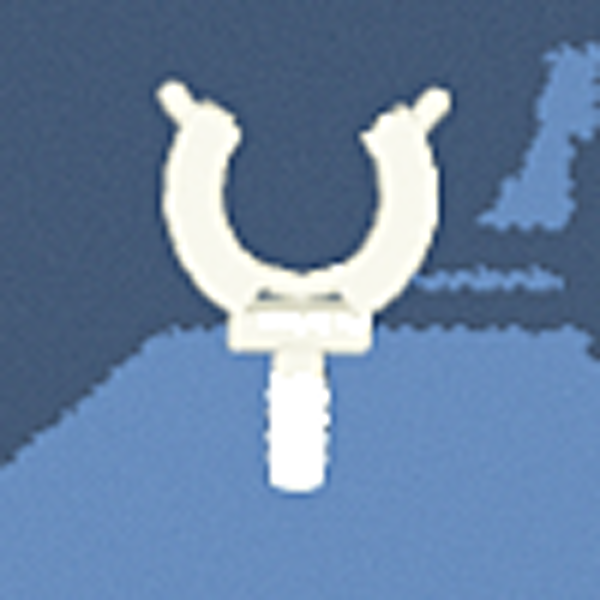

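The crop shows the tab from (249.5,150) to its back edge (249.5,171.5), and the C's inner circle centred near (250.2,123). The flared tips are at (228.5,106) and (273,106.5).

```bash
python3 - <<'E'
from h import *
f=lambda u,v,z:onz('w1',200+u/6-.4,90+v/6-.4,z)[:2]
C=f(301,200,.022); B=f(297.5,488,.026); T1=f(172,95,.011);T2=f(437,100,.011); m=f(298,430,.026)
L=f(165,200,.022);Rr=f(437,200,.022)
sk=f(240,490-0,.026)
print('C',C,(L+Rr)/2,'B',B,'m',m)
print('C-B',np.linalg.norm(C-B),'tips',np.linalg.norm(T1-T2),'body w',np.linalg.norm(L-Rr),'tab w',np.linalg.norm(f(268,450,.026)-f(327,450,.026)))
for a,b in((B,C),(B,(L+Rr)/2),(B,(T1+T2)/2)):
    d=b-a;print('yaw',np.degrees(np.arctan2(d[1],d[0])))
d=(T2-T1);print('tips perp yaw',np.degrees(np.arctan2(d[1],d[0]))+90)
# height check: triangulate tab back/tips with top view via centroid depth
P=cloud('w1');print('tab z',[P[v,u,2].round(4) for v,u in((155,249),(160,249),(165,249),(168,250))],P[160,249],P[120,230],P[120,269])
# stopper refined in top and side
for n in('top','side'):
    P=cloud(n+'0'); ok=(np.abs(P[...,0]-.622)<.03)&(np.abs(P[...,1]+.034)<.03)
    for z0,z1 in((.217,.23),(.19,.2),(.2,.217)):
        mm=ok&(P[...,2]>z0)&(P[...,2]<z1); v,u=np.where(mm); q=P[mm]
        print(n,z0,len(q),q.mean(0).round(4),(q.min(0)).round(3),q.max(0).round(3),'px',u.min(),u.max(),v.min(),v.max(),u.mean(),v.mean())
E
```

```text
C [ 0.48489317 -0.22496831] [ 0.48489311 -0.22496816] B [ 0.43619538 -0.24387701] m [ 0.44639392 -0.23988965]
C-B 0.052239968686122164 tips 0.048497461731697916 body w 0.04902185896859485 tab w 0.01090796053049109
yaw 21.220524016289236
yaw 21.22070145213351
yaw 20.990286355582164
tips perp yaw 21.088865463690695
tab z [np.float64(0.0265), np.float64(0.0243), np.float64(0.0243), np.float64(0.0264)] [ 0.44728104 -0.2391841   0.02430726] [ 0.47966255 -0.20402892  0.02119167] [ 0.49558707 -0.24303509  0.02189534]
top 0.217 91 [ 0.6227 -0.0333  0.2214] [ 0.609 -0.048  0.217] [ 0.637 -0.021  0.228] px 233 243 163 173 237.56043956043956 167.7912087912088
top 0.19 53 [ 0.6157 -0.0323  0.1954] [ 0.604 -0.051  0.192] [ 0.634 -0.015  0.2  ] px 231 244 166 177 237.60377358490567 172.88679245283018
top 0.2 15 [ 0.6139 -0.035   0.2108] [ 0.606 -0.047  0.2  ] [ 0.631 -0.021  0.217] px 233 243 165 176 238.53333333333333 172.0
side 0.217 54 [ 0.621  -0.0258  0.221 ] [ 0.608 -0.042  0.217] [ 0.636 -0.015  0.224] px 222 232 165 170 227.07407407407408 167.22222222222223
side 0.19 70 [ 0.6202 -0.0237  0.1958] [ 0.603 -0.045  0.191] [ 0.64  -0.012  0.2  ] px 221 234 173 179 227.42857142857142 176.44285714285715
side 0.2 46 [ 0.6202 -0.0211  0.2096] [ 0.608 -0.029  0.2  ] [ 0.634 -0.016  0.217] px 222 232 170 175 227.02173913043478 172.02173913043478
```

The clip's origin is at (0.485,-0.225) with yaw 21.2°, and its 52 mm length and 26 mm tab height match the text. Next I measure the stopper from closer up, with the fingers shut.

```bash
python3 -m handwheel '[[0,0.027,-0.022,-0.02,0,0,0],[0,0.027,-0.023,-0.02,0,0,0],[0,0.027,-0.022,-0.02,0,0,0],[0,0.027,-0.023,-0.014,0,0,0],[0,0.027,-0.022,-0.014,0,0,0],[0,0.027,-0.023,0,0,0,0],[0,0,0,0,0,0,0]]' 20
python3 -c "
from h import *
grab('wrist','w2');s=ctrl.get_state();print(s['position'])
im=load('w2')[0];cv2.imwrite('pics/w2b.png',im)"
```

```text
time: 2.33
position: [0.541, -0.0662, 0.3104]
tool_rot: [-3.083, -0.597, -0.0]
ft_force: [-0.4, -0.6, -0.8]
grip_width: 0.289
grip_force: 0.0
[ 0.5403612  -0.06846514  0.31014939]
```

View pics/w2.png

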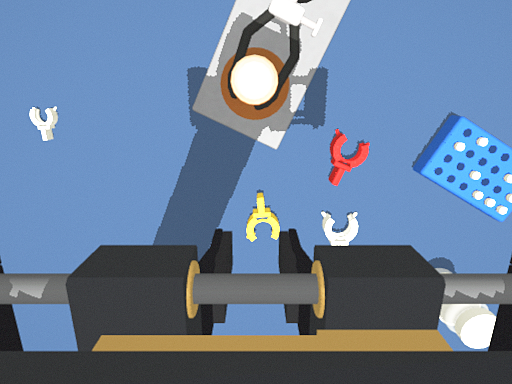

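The stopper head is at (254,80), almost below the camera, with the clamp prongs behind it. I fit its circle and triangulate.

```bash
python3 - <<'E'
from h import *
im,d,K,R,t=load('w2'); P=cloud('w2')
reg=np.zeros(d.shape,bool); reg[40:125,215:300]=1
m=(reg&(P[...,2]>.216)&(P[...,2]<.229)); v,u=np.where(m); q=P[m]
(cu,cv_),r=cv2.minEnclosingCircle(np.stack([u,v],1).astype(np.float32))
print('head z',np.median(q[:,2]),'px',u.mean(),v.mean(),cu,cv_,r,'r mm',r*np.median(d[m])/K[0,0])
print('w2 plane',onz('w2',cu,cv_,.222),'mean',q.mean(0))
print('tri top/w2',tri(('top0',237.6,167.8),('w2',u.mean(),v.mean())),'all',tri(('top0',237.6,167.8),('side0',227.1,167.2),('w2',u.mean(),v.mean())))
for z0,z1 in((.185,.2),(.17,.185),(.15,.17)):
    m=reg&(P[...,2]>z0)&(P[...,2]<z1); print(z0,m.sum(),P[m].mean(0) if m.any() else '',np.median(P[m][:,2]) if m.any() else '')
g=P[reg][:,2]; print(np.histogram(g,bins=np.arange(.13,.23,.004)))
# bead (brown) ring
s=ctrl.get_state();p=s['position'];r=cv2.Rodrigues(s['tool_rot'])[0]
for X in([.622,-.0335,.235],):print('to tool',r.T@(np.array(X)-p))
E
```

```text
head z 0.2222891984843269 px 254.2658788774003 77.63589364844904 254.5 77.52325439453125 21.529163360595703 r mm 0.015458821613354016
w2 plane [ 0.62468815 -0.03167623  0.222     ] mean [ 0.62449232 -0.03157505  0.22205061]
tri top/w2 [ 0.62480926 -0.03236352  0.21371125] all [ 0.62375597 -0.03252149  0.21783477]
0.185 485 [ 0.622256   -0.03243155  0.19652159] 0.1967547606811514
0.17 59 [ 0.61789993 -0.03714584  0.18374467] 0.18378393045001878
0.15 45 [ 0.64044445 -0.03973921  0.15038308] 0.1502265391803687
(array([  0,   0,   0,  58, 842,  45,   0,   0,   0,   0,   0,   0,   2,
        66,   0,   0, 457,  19,   0,   0,   0,   3, 554, 797]), array([0.13 , 0.134, 0.138, 0.142, 0.146, 0.15 , 0.154, 0.158, 0.162,
       0.166, 0.17 , 0.174, 0.178, 0.182, 0.186, 0.19 , 0.194, 0.198,
       0.202, 0.206, 0.21 , 0.214, 0.218, 0.222, 0.226]))
to tool [ 0.08885373 -0.00225056  0.07506553]
```

The stopper top is at (0.6235,-0.0325,0.222), and the rim bead is at about z = 0.184. That puts the stopper about 7.5 mm proud, so seated its top should be near 0.215. I move above it, then press gently.

```bash
python3 -m handwheel '[[0,0.03,-0.001,0.01,0,0,0],[0,0.03,-0.001,0.02,0,0,0],[0,0.029,-0.001,0.025,0,0,0],[0,0,0,0.018,0,0,0],[0,0,0,0,0,0,0],[0,0,0,0,0,0,0]]'
python3 -c "
from h import *
s=ctrl.get_state();p=s['position'];r=cv2.Rodrigues(s['tool_rot'])[0];print(r.T@(np.array([.6235,-.0325,.222])-p),s['ft_force'],s['tool_rot'])"
```

```text
time: 3.12
position: [0.6218, -0.0339, 0.2386]
tool_rot: [3.085, 0.588, 0.001]
ft_force: [-0.5, 0.4, 0.4]
grip_width: 0.007
grip_force: 0.0
[ 0.00211763 -0.000704    0.0165812 ] [-0.51098779  0.36761307  0.38376509] [3.08455925e+00 5.88023415e-01 1.20479556e-03]
```

```bash
python3 -m handwheel '[[0,0.002,-0.001,0.006,0,0,0],[0,0,0,0.006,0,0,0],[0,0,0,0.003,0,0,0],[0,0,0,0.002,0,0,0],[0,0,0,0,0,0,0]]'
python3 -m handwheel '[[0,0,0,0.002,0,0,0],[0,0,0,0.002,0,0,0],[0,0,0,0,0,0,0]]'
python3 -m handwheel '[[0,0,0,0.0015,0,0,0],[0,0,0,0,0,0,0]]'
```

```text
time: 3.75
position: [0.6239, -0.0306, 0.2215]
tool_rot: [3.085, 0.591, 0.002]
ft_force: [-1.2, -0.2, 5.6]
grip_width: 0.003
grip_force: 2.4
time: 4.12
position: [0.6242, -0.0306, 0.218]
tool_rot: [3.085, 0.591, 0.003]
ft_force: [-0.3, -0.1, 7.4]
grip_width: 0.008
grip_force: 3.6
time: 4.38
position: [0.6242, -0.0306, 0.2167]
tool_rot: [3.085, 0.591, 0.003]
ft_force: [-2.1, -0.8, 7.2]
grip_width: 0.005
grip_force: 3.7
```

```bash
for i in 1 ; do python3 -m handwheel '[[0,0,0,0.0015,0,0,0],[0,0,0,0,0,0,0]]'; python3 -m handwheel '[[0,0,0,0.0015,0,0,0],[0,0,0,0,0,0,0]]';python3 -m handwheel '[[0,0,0,0.001,0,0,0],[0,0,0,0,0,0,0]]'; done
```

```text
time: 4.62
position: [0.6242, -0.0306, 0.2152]
tool_rot: [3.085, 0.591, 0.003]
ft_force: [-1.1, -0.5, 7.3]
grip_width: 0.003
grip_force: 3.7
time: 4.88
position: [0.6242, -0.0306, 0.2136]
tool_rot: [3.085, 0.591, 0.003]
ft_force: [-1.3, -0.6, 8.3]
grip_width: 0.004
grip_force: 3.7
time: 5.12
position: [0.6244, -0.0305, 0.213]
tool_rot: [3.084, 0.591, 0.004]
ft_force: [-0.3, -0.6, 8.9]
grip_width: 0.005
grip_force: 4.3
```

```bash
python3 -m handwheel '[[0,0,0,0.001,0,0,0],[0,0,0,0,0,0,0]]'; python3 -m handwheel '[[0,0,0,0.001,0,0,0],[0,0,0,0,0,0,0]]';python3 -m handwheel '[[0,0,0,0.001,0,0,0],[0,0,0,0,0,0,0]]'
```

```text
time: 5.38
position: [0.6246, -0.0306, 0.2125]
tool_rot: [3.084, 0.591, 0.005]
ft_force: [-1.6, -0.5, 10.7]
grip_width: 0.005
grip_force: 5.1
time: 5.62
position: [0.6248, -0.0305, 0.212]
tool_rot: [3.084, 0.591, 0.006]
ft_force: [-2.6, -0.5, 12.1]
grip_width: 0.005
grip_force: 5.8
time: 5.88
position: [0.625, -0.0305, 0.2114]
tool_rot: [3.084, 0.591, 0.007]
ft_force: [-2.4, -0.8, 13.9]
grip_width: 0.004
grip_force: 6.6
```

The force now rises about 3 N/mm past 8 N, so the stopper is seated and the flask is yielding. I back off and verify.

```bash
python3 -m handwheel '[[0,0,0,-0.005,0,0,0],[0,0,0,-0.02,0,0,0],[0.04,0,0,-0.04,0,0,0],[0.087,-0.03,0,-0.033,0,0,0],[0.087,-0.03,0.001,0,0,0,0],[0.087,-0.03,0.001,0,0,0,0],[0.087,0,0,0,0,0,0],[0.087,0,0,0,0,0,0]]'
cat > st.py <<'E'
from h import *
import sys
def fit(tag,reg,zs):
    im,d,K,R,t=load(tag);P=cloud(tag);M=np.zeros(d.shape,bool);M[reg[0]:reg[1],reg[2]:reg[3]]=1
    for z0,z1 in zs:
        m=M&(P[...,2]>z0)&(P[...,2]<z1); v,u=np.where(m)
        if len(u)<5: continue
        (a,b),r=cv2.minEnclosingCircle(np.stack([u,v],1).astype(np.float32)); z=np.median(P[m][:,2])
        print(tag,len(u),'z',z.round(4),'ctr',onz(tag,a,b,z).round(4),'mean',P[m].mean(0).round(4),'px',round(a,1),round(b,1),'rmm',round(r*np.median(d[m])/K[0,0]*1e3,1))
if __name__=='__main__':
    n,tag=sys.argv[1:3]; grab(n,tag); fit(tag,(30,130,210,305),((.208,.222),(.184,.198),(.176,.184)))
E
python3 st.py wrist w3
```

```text
time: 6.88
position: [0.5411, -0.0654, 0.3065]
tool_rot: [3.085, 0.592, 0.001]
ft_force: [-0.5, 0.7, -0.2]
grip_width: 0.606
grip_force: 0.0
w3 1322 z 0.2152 ctr [ 0.6245 -0.0318  0.2152] mean [ 0.6244 -0.0315  0.2149] px 255.0 78.5 rmm 15.3
w3 553 z 0.1894 ctr [ 0.6244 -0.0314  0.1894] mean [ 0.6226 -0.0322  0.1888] px 254.5 79.8 rmm 20.5
w3 62 z 0.1835 ctr [ 0.6248 -0.0313  0.1835] mean [ 0.6226 -0.0331  0.1834] px 254.5 79.6 rmm 21.0
```

The stopper is seated: head top at 0.215, flange top at 0.189, rim at about 0.184, neck axis at (0.624,-0.032). Now for the clip, with a second wrist look on the way.

```bash
python3 -m handwheel '[[0.05,-0.03,0.025,0.02,0,0,0],[0.05,-0.03,0.025,0.03,0,0,0],[0.05,-0.03,0.026,0.03,0,0,0],[0.05,-0.03,0.026,0.03,0,0,0],[0.05,-0.031,0.025,0.03,0,0,0],[0.05,0,0,0,0,0,0]]'
python3 -c "
from h import *
grab('wrist','w4');im=load('w4')[0];print(ctrl.get_state()['position'])
_,_,K,R,t=load('w4')
for X in([.485,-.225,.022],[.4476,-.2395,.026],[.4362,-.2439,.026]):
    q=K@(R@np.array(X)+t);print(q[:2]/q[2])
cv2.imwrite('pics/w4c.png',cv2.resize(im[60:260,150:350],None,fx=3,fy=3,interpolation=2))"
```

```text
time: 7.68
position: [0.4444, -0.2416, 0.1631]
tool_rot: [-3.083, -0.583, 0.008]
ft_force: [-0.2, -0.2, 0.2]
grip_width: 0.572
grip_force: 0.0
[ 0.44670706 -0.23984825  0.16470063]
[255.39434805 133.49848048]
[255.1974167  177.25646657]
[255.12463091 189.77126739]
```

View pics/w4c.png

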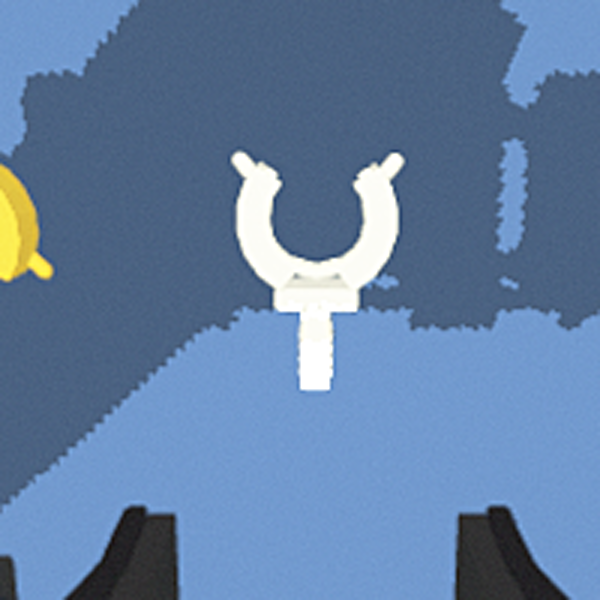

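The clip is as predicted: the tab's back edge is at (255,189.7) against a predicted (255.1,189.8). I descend and grasp.

```bash
python3 -m handwheel '[[0.05,0.001,0,0.05,0,0,0],[0.05,0,0,0.05,0,0,0],[0.05,0,0,0.04,0,0,0],[0.05,0,0,0.012,0,0,0],[0.05,0,0,0.006,0,0,0],[0.05,0,0,0,0,0,0]]'
python3 -c "
from h import *
s=ctrl.get_state();p=s['position'];r=cv2.Rodrigues(s['tool_rot'])[0];print(p,r.T@(np.array([.4476,-.2395,.005])-p),s['tool_rot'])"
```

```text
time: 8.48
position: [0.4496, -0.2394, 0.0093]
tool_rot: [3.084, 0.592, 0.003]
ft_force: [-1.2, -0.4, -0.1]
grip_width: 0.575
grip_force: 0.0
[ 0.4496483  -0.23944235  0.00934168] [-0.00193062 -0.00071269  0.00433749] [3.08381914e+00 5.92101085e-01 2.87395163e-03]
```

```bash
python3 -m handwheel '[[0.05,-0.002,-0.001,0.004,0,0,0],[0,0,0,0,0,0,0],[0,0,0,0,0,0,0],[0,0,0,0,0,0,0],[0,0,0,0,0,0,0]]' 40
python3 -m handwheel '[[0,0,0,0,0,0,0],[0,0,0,0,0,0,0]]'
```

```text
time: 9.1
position: [0.4461, -0.2391, 0.0042]
tool_rot: [3.085, 0.591, 0.0]
ft_force: [0.2, -0.4, 0.4]
grip_width: 0.205
grip_force: 0.0
time: 9.35
position: [0.446, -0.2391, 0.0041]
tool_rot: [3.085, 0.592, -0.0]
ft_force: [0.0, 0.1, 0.1]
grip_width: 0.099
grip_force: 40.0
```

The tab is gripped (8.6 mm between the pads, 40 N). I lift it and carry it level to a pre-insertion pose about 70 mm short of home.

```bash
python3 -m handwheel '[[0,0,0,-0.02,0,0,0],[0,0,0,-0.05,0,0,0],[0,0,0,-0.05,0,0,0],[0,0.02,-0.02,-0.04,0,0,0],[0,0.03,-0.03,-0.012,0,0,0],[0,0.03,-0.03,0,0,0,0],[0,0.03,-0.03,0,0,0,0],[0,0.021,-0.0165,0,0,0,0],[0,0,0,0,0,0,0],[0,0,0,0,0,0,0]]'
cat > al.py <<'E'
from h import *
import sys
tag=sys.argv[1]
s=ctrl.get_state();p=s['position'];r=cv2.Rodrigues(s['tool_rot'])[0]; print('p',p,'yaw',np.degrees(np.arctan2(r[1,0],r[0,0])),'grip',s['grip_width'],'toolz',r[:,2].round(4))
grab('wrist',tag); P=cloud(tag); T=(P-p)@r   # tool coords
im=load(tag)[0]; hsv=cv2.cvtColor(im,cv2.COLOR_BGR2HSV)
wh=(hsv[...,1]<70)&(hsv[...,2]>90)
def rep(n,m):
    q=T[m]; w=P[m]
    if len(q): print(n,len(q),'tool xyz mean',q.mean(0).round(4),'min',np.percentile(q,2,axis=0).round(4),'max',np.percentile(q,98,axis=0).round(4),'wz',np.percentile(w[:,2],[10,50,90]).round(4))
rep('clip',wh&(T[...,0]>-.02)&(T[...,0]<.068)&(np.abs(T[...,1])<.035)&(T[...,2]>-.035)&(T[...,2]<.01))
rep('lip+',wh&(T[...,0]>.03)&(T[...,0]<.066)&(T[...,1]>.01)&(T[...,1]<.03)&(np.abs(T[...,2]+.018)<.006))
rep('lip-',wh&(T[...,0]>.03)&(T[...,0]<.066)&(T[...,1]<-.01)&(T[...,1]>-.03)&(np.abs(T[...,2]+.018)<.006))
near=(np.hypot(P[...,0]-.624,P[...,1]+.032)<.026)
rep('head',near&(np.abs(P[...,2]-.2155)<.004)); rep('flange',near&(np.abs(P[...,2]-.189)<.004)); rep('bead',near&(np.abs(P[...,2]-.182)<.003))
E
python3 al.py w5
```

```text
time: 10.6
position: [0.5204, -0.0742, 0.1757]
tool_rot: [3.085, 0.59, -0.002]
ft_force: [-0.4, -0.5, -0.0]
grip_width: 0.099
grip_force: 40.0
p [ 0.52036618 -0.0741771   0.17574164] yaw 21.650919618980513 grip 0.09889336860144801 toolz [-1.e-03 -7.e-04 -1.e+00]
clip 6343 tool xyz mean [ 0.0324 -0.0002 -0.0155] min [ 0.0011 -0.0234 -0.0226] max [0.0579 0.0229 0.0007] wz [0.1766 0.1936 0.1964]
lip+ 1313 tool xyz mean [ 0.0432  0.0176 -0.018 ] min [ 0.0305  0.0115 -0.0193] max [ 0.0565  0.0233 -0.0162] wz [0.1928 0.1937 0.1945]
lip- 1331 tool xyz mean [ 0.0431 -0.018  -0.0179] min [ 0.0306 -0.0238 -0.0193] max [ 0.0563 -0.0115 -0.016 ] wz [0.1928 0.1937 0.1945]
head 2642 tool xyz mean [ 0.1044 -0.0014 -0.0392] min [ 0.0983 -0.0141 -0.0413] max [ 0.1093  0.0112 -0.0364] wz [0.213  0.215  0.2162]
flange 1742 tool xyz mean [ 0.1014 -0.001  -0.0138] min [ 0.0938 -0.0194 -0.0154] max [ 0.1138  0.0165 -0.0096] wz [0.1885 0.1896 0.1905]
bead 365 tool xyz mean [ 0.0992 -0.0012 -0.0081] min [ 0.0925 -0.0209 -0.0093] max [ 0.1147  0.018  -0.0051] wz [0.1828 0.1839 0.1848]
```

View pics/w5.png

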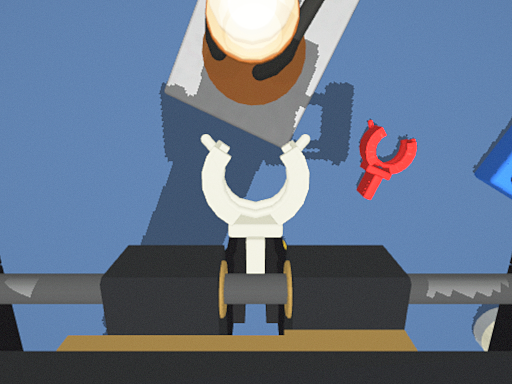

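The clip is level and symmetric. Its lip top is about 4.1 mm over the flange top (home needs 5) and 9.8 mm over the bead top (home needs 10), so I raise it 0.6 mm and shift -1.2 mm in tool y. Then I approach.

```bash
python3 -m handwheel '[[0,0,-0.0012,-0.0006,0,0,0],[0,0.015,0,0,0,0,0],[0,0.015,0,0,0,0,0],[0,0.01,0,0,0,0,0],[0,0.008,0,0,0,0,0],[0,0,0,0,0,0,0],[0,0,0,0,0,0,0]]'; python3 al.py w6
```

```text
time: 11.52
position: [0.5648, -0.0543, 0.1765]
tool_rot: [3.085, 0.591, -0.001]
ft_force: [0.2, -0.4, -0.2]
grip_width: 0.099
grip_force: 40.0
p [ 0.564821   -0.05429562  0.176489  ] yaw 21.70189027259333 grip 0.09894779369446711 toolz [-6.e-04 -2.e-04 -1.e+00]
clip 6113 tool xyz mean [ 0.0317 -0.0005 -0.0158] min [ 0.0009 -0.0234 -0.0226] max [0.06   0.023  0.0005] wz [0.1776 0.1943 0.1976]
lip+ 1219 tool xyz mean [ 0.0425  0.018  -0.0179] min [ 0.0306  0.0117 -0.0193] max [ 0.0575  0.0234 -0.0149] wz [0.1935 0.1945 0.1953]
lip- 1335 tool xyz mean [ 0.0435 -0.0181 -0.0177] min [ 0.0304 -0.0238 -0.0193] max [ 0.0622 -0.0119 -0.0132] wz [0.1933 0.1944 0.1952]
head 4640 tool xyz mean [ 0.0644  0.0006 -0.0386] min [ 0.051  -0.0124 -0.0403] max [ 0.077   0.0135 -0.0359] wz [0.2134 0.2152 0.2163]
flange 1096 tool xyz mean [ 0.0738  0.     -0.0131] min [ 0.0566 -0.0177 -0.0156] max [ 0.0819  0.0188 -0.0091] wz [0.1885 0.1896 0.1906]
bead 256 tool xyz mean [ 0.0759  0.     -0.0075] min [ 0.0576 -0.0189 -0.0085] max [ 0.0833  0.0201 -0.0058] wz [0.183  0.1841 0.1848]
```

Heights match within 0.4 mm and the lateral offset is under 1 mm, with about 23.5 mm left to home. Now I push in small steps, watching the force.

```bash
python3 -m handwheel '[[0,0.003,0.0003,0,0,0,0],[0,0.003,0.0003,0,0,0,0],[0,0.002,0,0,0,0,0],[0,0,0,0,0,0,0]]' 50; python3 -m handwheel '[[0,0.002,0,0,0,0,0],[0,0,0,0,0,0,0]]'; python3 -m handwheel '[[0,0.002,0,0,0,0,0],[0,0,0,0,0,0,0]]'; python3 -m handwheel '[[0,0.002,0,0,0,0,0],[0,0,0,0,0,0,0]]'
```

```text
time: 12.08
position: [0.5725, -0.052, 0.1765]
tool_rot: [3.085, 0.591, -0.001]
ft_force: [-1.1, -0.9, 0.2]
grip_width: 0.1
grip_force: 50.0
time: 12.32
position: [0.5741, -0.0513, 0.1764]
tool_rot: [3.085, 0.591, -0.002]
ft_force: [-1.9, -1.1, -0.4]
grip_width: 0.096
grip_force: 50.0
time: 12.58
position: [0.5759, -0.0506, 0.1763]
tool_rot: [3.085, 0.591, -0.003]
ft_force: [-4.8, -1.7, 0.3]
grip_width: 0.097
grip_force: 50.0
time: 12.82
position: [0.5774, -0.05, 0.1762]
tool_rot: [3.085, 0.591, -0.004]
ft_force: [-5.1, -2.0, -0.4]
grip_width: 0.098
grip_force: 50.0
```

```bash
python3 -m handwheel '[[0,0.002,0,0,0,0,0],[0,0,0,0,0,0,0]]'; python3 -m handwheel '[[0,0.002,0,0,0,0,0],[0,0,0,0,0,0,0]]'; python3 -m handwheel '[[0,0.002,0,0,0,0,0],[0,0,0,0,0,0,0]]'; python3 al.py w7
```

```text
time: 13.08
position: [0.5788, -0.0495, 0.1761]
tool_rot: [3.085, 0.591, -0.006]
ft_force: [-5.8, -2.6, 1.4]
grip_width: 0.098
grip_force: 50.0
time: 13.32
position: [0.5801, -0.0491, 0.1759]
tool_rot: [3.085, 0.59, -0.008]
ft_force: [-8.0, -2.7, 0.5]
grip_width: 0.097
grip_force: 50.0
time: 13.58
position: [0.5814, -0.0487, 0.1758]
tool_rot: [3.085, 0.59, -0.01]
ft_force: [-9.1, -3.2, 1.4]
grip_width: 0.101
grip_force: 50.0
p [ 0.58139379 -0.04870889  0.17580251] yaw 21.660024984082167 grip 0.10081729482393878 toolz [-0.006  -0.0019 -1.    ]
clip 6252 tool xyz mean [ 0.033  -0.0003 -0.0156] min [ 0.001  -0.0236 -0.0227] max [0.0664 0.0231 0.0005] wz [0.1768 0.1933 0.1968]
lip+ 1265 tool xyz mean [ 0.0443  0.0179 -0.0174] min [ 0.0306  0.0112 -0.0192] max [ 0.0649  0.0235 -0.013 ] wz [0.1895 0.1934 0.1943]
lip- 1282 tool xyz mean [ 0.0444 -0.0183 -0.0173] min [ 0.0305 -0.024  -0.0192] max [ 0.065  -0.0111 -0.0131] wz [0.1894 0.1933 0.1942]
head 4334 tool xyz mean [ 0.0555 -0.0003 -0.039 ] min [ 0.0421 -0.0131 -0.0407] max [ 0.0678  0.0126 -0.0366] wz [0.2129 0.2147 0.2157]
flange 1844 tool xyz mean [ 0.0498 -0.0002 -0.015 ] min [ 0.0206 -0.0223 -0.0174] max [ 0.071   0.0217 -0.0109] wz [0.1883 0.1899 0.1929]
bead 123 tool xyz mean [ 0.0506  0.0007 -0.0081] min [ 0.0205 -0.0196 -0.0093] max [ 0.0671  0.0193 -0.0061] wz [0.1828 0.1836 0.1844]
```

The clip sits about 0.5 mm low because the arm droops under load. I raise it a little and keep pushing gently.

```bash
python3 -m handwheel '[[0,0,0,-0.0005,0,0,0],[0,0,0,0,0,0,0]]'; python3 -m handwheel '[[0,0.002,0,0,0,0,0],[0,0,0,0,0,0,0]]'; python3 -m handwheel '[[0,0.002,0,0,0,0,0],[0,0,0,0,0,0,0]]';  python3 al.py w8
```

```text
time: 13.88
position: [0.5812, -0.0488, 0.1762]
tool_rot: [3.085, 0.59, -0.01]
ft_force: [-9.5, -3.6, 0.5]
grip_width: 0.101
grip_force: 50.0
time: 14.12
position: [0.5826, -0.0482, 0.1758]
tool_rot: [3.085, 0.59, -0.012]
ft_force: [-9.8, -3.9, -0.4]
grip_width: 0.1
grip_force: 50.0
time: 14.38
position: [0.5846, -0.0473, 0.1758]
tool_rot: [3.085, 0.59, -0.012]
ft_force: [-9.4, -3.6, 1.0]
grip_width: 0.097
grip_force: 50.0
p [ 0.58459837 -0.04732922  0.17583664] yaw 21.644975255538093 grip 0.09741359393029138 toolz [-0.0073 -0.0018 -1.    ]
clip 6303 tool xyz mean [ 0.0352 -0.0002 -0.0165] min [ 0.001  -0.0237 -0.0234] max [ 0.0667  0.0233 -0.0002] wz [0.1883 0.1933 0.1972]
lip+ 1271 tool xyz mean [ 0.0445  0.0179 -0.0173] min [ 0.0305  0.0107 -0.0191] max [ 0.0633  0.0237 -0.0135] wz [0.1898 0.1932 0.1941]
lip- 1301 tool xyz mean [ 0.0449 -0.018  -0.0173] min [ 0.0306 -0.024  -0.0191] max [ 0.0641 -0.0106 -0.0135] wz [0.1897 0.1933 0.1942]
head 4297 tool xyz mean [ 0.0523 -0.0002 -0.0394] min [ 0.0387 -0.0131 -0.0412] max [ 0.0646  0.0127 -0.0368] wz [0.2132 0.2151 0.2161]
flange 2016 tool xyz mean [ 0.0461  0.0004 -0.0153] min [ 0.02   -0.022  -0.0174] max [ 0.0672  0.0218 -0.0106] wz [0.1887 0.1907 0.1929]
bead 101 tool xyz mean [ 0.0439  0.0017 -0.0083] min [ 0.0204 -0.0185 -0.0095] max [ 0.0636  0.0184 -0.0063] wz [0.1825 0.184  0.1847]
```

The force has peaked at about 10 N and the clip is advancing, about 11.5 mm before home. I trim height and pitch, then continue.

```bash
python3 -m handwheel '[[0,0,0,-0.0006,0,0.4,0],[0,0,0,0,0,0,0]]'; python3 -m handwheel '[[0,0.0015,0,0,0,0,0],[0,0,0,0,0,0,0]]'; python3 -m handwheel '[[0,0.0015,0,0,0,0,0],[0,0,0,0,0,0,0]]';  python3 al.py w9
```

```text
time: 14.68
position: [0.5869, -0.0463, 0.1772]
tool_rot: [-3.084, -0.59, -0.009]
ft_force: [-6.4, -2.7, 0.9]
grip_width: 0.098
grip_force: 50.0
time: 14.92
position: [0.5887, -0.0454, 0.1774]
tool_rot: [-3.084, -0.591, -0.009]
ft_force: [-3.2, -3.0, -1.6]
grip_width: 0.098
grip_force: 50.0
time: 15.18
position: [0.5897, -0.045, 0.1774]
tool_rot: [-3.084, -0.591, -0.008]
ft_force: [-4.3, -2.1, -1.2]
grip_width: 0.098
grip_force: 50.0
p [ 0.58972777 -0.04504314  0.17740285] yaw 21.702415583172716 grip 0.0976161013858405 toolz [ 0.0046  0.0021 -1.    ]
clip 5510 tool xyz mean [ 0.0374 -0.0002 -0.0171] min [ 0.0005 -0.0236 -0.0342] max [0.0591 0.0233 0.0002] wz [0.1893 0.1954 0.1996]
lip+ 1121 tool xyz mean [ 0.045   0.0183 -0.0176] min [ 0.0308  0.0111 -0.0192] max [ 0.0565  0.0235 -0.0126] wz [0.1945 0.1955 0.1963]
lip- 1142 tool xyz mean [ 0.0451 -0.0186 -0.0176] min [ 0.0308 -0.0239 -0.0192] max [ 0.0566 -0.0113 -0.0124] wz [0.1943 0.1955 0.1963]
head 4003 tool xyz mean [ 0.0437 -0.0002 -0.0376] min [ 0.03   -0.0132 -0.0393] max [ 0.056   0.0127 -0.0347] wz [0.2134 0.2154 0.2165]
flange 942 tool xyz mean [ 0.0556 -0.0001 -0.012 ] min [ 0.0209 -0.0133 -0.0149] max [ 0.061   0.0133 -0.0075] wz [0.1885 0.1899 0.1908]
bead 224 tool xyz mean [ 0.0591  0.0004 -0.0059] min [ 0.0544 -0.0158 -0.0072] max [ 0.0621  0.0166 -0.002 ] wz [0.1814 0.1842 0.1848]
```

It has snapped in: the force dropped and about 3 mm remains. With the load gone it now sits about 1 mm high, so I take back the height and pitch trim and push the rest.

```bash
python3 -m handwheel '[[0,0,0,0.0009,0,-0.3,0],[0,0,0,0,0,0,0]]'; python3 -m handwheel '[[0,0.0015,0,0,0,0,0],[0,0,0,0,0,0,0]]'; python3 -m handwheel '[[0,0.0015,0,0,0,0,0],[0,0,0,0,0,0,0]]';  python3 al.py w10
```

```text
time: 15.48
position: [0.59, -0.045, 0.1769]
tool_rot: [-3.085, -0.591, -0.001]
ft_force: [-6.7, -3.2, 1.2]
grip_width: 0.1
grip_force: 50.0
time: 15.72
position: [0.591, -0.0447, 0.1768]
tool_rot: [3.085, 0.591, -0.001]
ft_force: [-7.2, -2.2, 1.3]
grip_width: 0.096
grip_force: 50.0
time: 15.98
position: [0.5919, -0.0444, 0.1767]
tool_rot: [3.085, 0.591, -0.003]
ft_force: [-7.4, -3.1, 2.3]
grip_width: 0.099
grip_force: 50.0
p [ 0.59192503 -0.04440598  0.1767252 ] yaw 21.680603823402915 grip 0.0991193128909226 toolz [-1.5e-03 -6.0e-04 -1.0e+00]
clip 5454 tool xyz mean [ 0.0375 -0.0002 -0.0171] min [ 0.0005 -0.0237 -0.0333] max [ 0.0591  0.0233 -0.    ] wz [0.1884 0.1946 0.1989]
lip+ 1144 tool xyz mean [ 0.0451  0.0181 -0.0177] min [ 0.0307  0.011  -0.0193] max [ 0.0566  0.0235 -0.0126] wz [0.1935 0.1946 0.1955]
lip- 1151 tool xyz mean [ 0.0451 -0.0186 -0.0176] min [ 0.0308 -0.024  -0.0192] max [ 0.0565 -0.0109 -0.0124] wz [0.1935 0.1946 0.1954]
head 4239 tool xyz mean [ 0.0409 -0.0002 -0.0379] min [ 0.0098 -0.0131 -0.0408] max [ 0.0555  0.0126 -0.0353] wz [0.2128 0.2147 0.2158]
flange 1015 tool xyz mean [ 0.0476  0.0002 -0.0126] min [ 0.0096 -0.0133 -0.0161] max [ 0.0598  0.0129 -0.0096] wz [0.188  0.1891 0.1909]
bead 65 tool xyz mean [ 0.054   0.0029 -0.007 ] min [ 0.0095 -0.0154 -0.0083] max [ 0.0587  0.0153 -0.0049] wz [0.1827 0.1838 0.1845]
```

```bash
python3 -m handwheel '[[0,0.0015,0,0.0004,0,0,0],[0,0.0015,0,0,0,0,0],[0,0,0,0,0,0,0]]'; python3 - <<'E'
from h import *
import subprocess
exec(open('al.py').read().replace('sys.argv[1]','"w11"'))
for tag in('w9','w10','w11'):
    # hed in camera view: relative pixel of head circle vs clip (both in camera frame)
    im,d,K,R,t=load(tag); Pc=cloud(tag); m=(np.abs(Pc[...,2]-.215)<.005); m[:, :150]=0; m[:,360:]=0
    m=cv2.morphologyEx(m.astype(np.uint8),cv2.MORPH_OPEN,np.ones((5,5)))
    k,l,st,c=cv2.connectedComponentsWithStats(m)
    for i in range(1,k):
        if st[i,4]>1000: print(tag,c[i],st[i])
cv2.imwrite('pics/w11c.png',cv2.resize(im[0:260,130:390],None,fx=2.3,fy=2.3))
E
```

```text
time: 16.4
position: [0.594, -0.0438, 0.1763]
tool_rot: [3.085, 0.59, -0.005]
ft_force: [-9.6, -4.6, 2.5]
grip_width: 0.099
grip_force: 50.0
p [ 0.59397704 -0.04375889  0.17631707] yaw 21.660087617731268 grip 0.09916850655668469 toolz [-0.0032 -0.0013 -1.    ]
clip 5440 tool xyz mean [ 0.0375 -0.0002 -0.017 ] min [ 0.0005 -0.0238 -0.0328] max [ 0.0591  0.0233 -0.0001] wz [0.1879 0.1941 0.1984]
lip+ 1133 tool xyz mean [ 0.0451  0.0182 -0.0177] min [ 0.0308  0.0109 -0.0192] max [ 0.0564  0.0235 -0.0125] wz [0.1929 0.1941 0.195 ]
lip- 1153 tool xyz mean [ 0.0452 -0.0185 -0.0176] min [ 0.0307 -0.024  -0.0193] max [ 0.0565 -0.011  -0.0125] wz [0.193  0.1941 0.1949]
head 4229 tool xyz mean [ 0.0403 -0.0002 -0.038 ] min [ 0.0097 -0.0129 -0.0411] max [ 0.0553  0.0124 -0.0356] wz [0.2125 0.2142 0.2154]
flange 867 tool xyz mean [ 0.041   0.0004 -0.0132] min [ 0.0095 -0.0143 -0.0167] max [ 0.0577  0.0173 -0.0101] wz [0.1877 0.1889 0.1926]
bead 14 tool xyz mean [ 0.0096  0.0007 -0.0082] min [ 0.0093 -0.009  -0.0087] max [ 0.0099  0.0086 -0.0073] wz [0.1838 0.1845 0.1849]
w9 [255.47227772 188.32967033] [ 220  154   72   71 4004]
w10 [255.46892937 189.17743948] [ 220  154   72   71 4007]
w11 [255.39285714 189.85157042] [ 220  155   72   70 3948]
```

View pics/w11c.png

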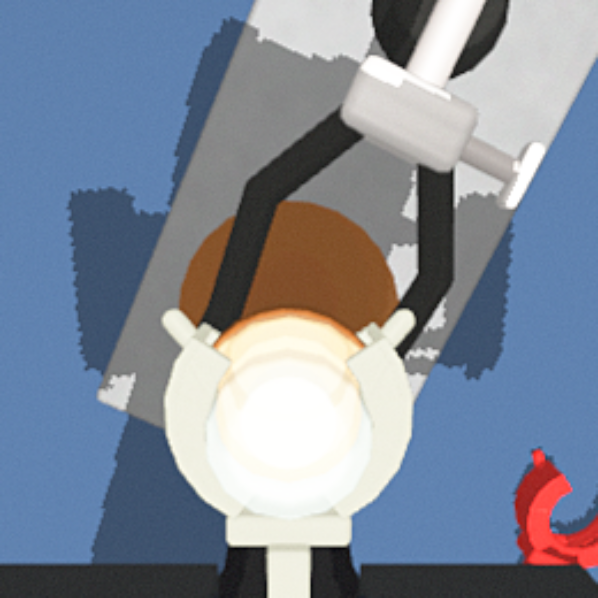

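The picture shows the C wrapped round the joint, with the stopper head centred at about (255,190) in the full image, which hardly shifts on the clip as the push rises, so the neck is bearing on the back. Next I relieve the load before letting go.

```bash
python3 -m handwheel '[[0,-0.003,0,0,0,0,0],[0,-0.003,0,0,0,0,0],[0,0,0,0,0,0,0]]'; python3 -m handwheel '[[0,-0.002,0,0,0,0,0],[0,0,0,0,0,0,0]]'; python3 -m handwheel '[[0,-0.002,0,0,0,0,0],[0,0,0,0,0,0,0],[0,0,0,0,0,0,0]]'; python3 al.py w12
```

```text
time: 16.82
position: [0.5899, -0.0452, 0.1768]
tool_rot: [3.085, 0.591, 0.001]
ft_force: [-4.8, -2.3, 1.6]
grip_width: 0.101
grip_force: 50.0
time: 17.08
position: [0.5887, -0.0455, 0.1768]
tool_rot: [3.085, 0.591, 0.004]
ft_force: [-4.2, -1.5, 1.1]
grip_width: 0.098
grip_force: 50.0
time: 17.45
position: [0.5871, -0.0461, 0.1767]
tool_rot: [-3.085, -0.592, -0.004]
ft_force: [-2.8, -1.4, 0.7]
grip_width: 0.102
grip_force: 50.0
p [ 0.58707101 -0.04605143  0.17667709] yaw 21.710243870360987 grip 0.10154397722380722 toolz [ 2.6e-03  8.0e-04 -1.0e+00]
clip 5464 tool xyz mean [ 0.0374 -0.0002 -0.0171] min [ 0.0007 -0.0237 -0.0332] max [ 0.0592  0.0232 -0.0001] wz [0.1886 0.1947 0.1988]
lip+ 1125 tool xyz mean [ 0.0451  0.0182 -0.0177] min [ 0.0308  0.011  -0.0194] max [ 0.0565  0.0236 -0.0125] wz [0.1937 0.1948 0.1956]
lip- 1152 tool xyz mean [ 0.0452 -0.0185 -0.0177] min [ 0.0309 -0.024  -0.0193] max [ 0.0567 -0.011  -0.0124] wz [0.1936 0.1947 0.1956]
head 3971 tool xyz mean [ 0.0436 -0.0002 -0.0377] min [ 0.03   -0.0131 -0.0395] max [ 0.0559  0.0127 -0.0352] wz [0.2129 0.2148 0.2158]
flange 959 tool xyz mean [ 0.055  -0.0002 -0.0124] min [ 0.0209 -0.0144 -0.0159] max [ 0.0609  0.0165 -0.0088] wz [0.188  0.1892 0.1903]
bead 274 tool xyz mean [ 0.0592  0.0002 -0.0064] min [ 0.0544 -0.0171 -0.008 ] max [ 0.0621  0.017  -0.0028] wz [0.1812 0.1836 0.1845]
```

```bash
python3 -m handwheel '[[0,-0.0025,0,0,0,0,0],[0,0,0,0,0,0,0],[0,0,0,0,0,0,0]]'; python3 -m handwheel '[[0.03,0,0,0,0,0,0],[0.03,0,0,0,0,0,0],[0.03,0,0,0,0,0,0],[0.03,0,0,0,0,0,0]]'; python3 al.py w13
```

```text
time: 17.88
position: [0.5848, -0.0469, 0.1767]
tool_rot: [-3.085, -0.592, -0.005]
ft_force: [0.4, -0.5, 1.3]
grip_width: 0.097
grip_force: 50.0
time: 18.38
position: [0.5843, -0.0471, 0.1764]
tool_rot: [-3.085, -0.592, -0.003]
ft_force: [0.3, 0.0, 0.6]
grip_width: 0.332
grip_force: 0.0
p [ 0.58430771 -0.04709064  0.17636576] yaw 21.70822082059937 grip 0.3320909437434688 toolz [ 1.5e-03  7.0e-04 -1.0e+00]
clip 5500 tool xyz mean [ 0.0374  0.0002 -0.0176] min [ 0.0003 -0.0232 -0.031 ] max [ 0.0596  0.0237 -0.0008] wz [0.1889 0.1951 0.1991]
lip+ 1190 tool xyz mean [ 0.0456  0.0184 -0.0183] min [ 0.031   0.0109 -0.02  ] max [ 0.0572  0.024  -0.0126] wz [0.1937 0.1952 0.196 ]
lip- 1178 tool xyz mean [ 0.0455 -0.0181 -0.0184] min [ 0.0308 -0.0235 -0.02  ] max [ 0.0571 -0.0109 -0.0128] wz [0.194  0.1951 0.196 ]
head 4039 tool xyz mean [ 0.0441  0.0001 -0.0385] min [ 0.0307 -0.0128 -0.0402] max [ 0.0564  0.0131 -0.0358] wz [0.2132 0.2151 0.2162]
flange 975 tool xyz mean [ 0.056   0.0002 -0.0129] min [ 0.0213 -0.0139 -0.0158] max [ 0.0614  0.016  -0.0088] wz [0.1882 0.1894 0.1904]
bead 262 tool xyz mean [ 0.0597  0.0006 -0.0069] min [ 0.055  -0.0175 -0.0085] max [ 0.0627  0.018  -0.0034] wz [0.1812 0.1838 0.1847]
```

Released cleanly. I withdraw straight up, then back, and check.

```bash
python3 -m handwheel '[[0.03,0,0,-0.02,0,0,0],[0.03,0,0,-0.04,0,0,0],[0.03,0,0,-0.05,0,0,0],[0.03,-0.04,0,-0.02,0,0,0],[0.03,-0.04,0,0,0,0,0],[0.03,-0.02,0,0,0,0,0],[0.03,0,0,0,0,0,0],[0.03,0,0,0,0,0,0],[0.03,0,0,0,0,0,0],[0.03,0,0,0,0,0,0]]'
python3 - <<'E'
from h import *
grab('wrist','w14');grab('side','s14')
P=cloud('w14');im,d,K,R,t=load('w14');r=21.7*np.pi/180;e=np.array([np.cos(r),np.sin(r)]);n=np.array([-e[1],e[0]])
N=np.array([.624,-.032]);a=(P[...,:2]-N)@e;b=(P[...,:2]-N)@n;z=P[...,2]
def rep(nm,m):
    q=P[m]; print(nm,m.sum(),'along',np.percentile(a[m],[1,50,99]).round(4),'across',np.percentile(b[m],[1,50,99]).round(4),'z',np.percentile(q[:,2],[10,50,90]).round(4))
near=(np.abs(a)<.07)&(np.abs(b)<.04)
rep('head',near&(np.abs(z-.215)<.004)&(np.hypot(a,b)<.025))
rep('tab',near&(a<-.032)&(b<.01)&(b>-.01)&(z>.18)&(z<.21))
rep('lipL',near&(b>.017)&(b<.03)&(np.abs(z-.195)<.006)); rep('lipR',near&(b<-.017)&(b>-.03)&(np.abs(z-.195)<.006))
rep('clip back edge',near&(a<-.045)&(z>.18)&(z<.21))
A=im[0:230,150:370];B=load('s14')[0][140:240,170:290]
cv2.imwrite('pics/f.png',np.hstack([cv2.resize(A,(380,400)),cv2.resize(B,(400,400),interpolation=2)]))
E
```

```text
time: 19.68
position: [0.4917, -0.0837, 0.306]
tool_rot: [-3.084, -0.593, -0.002]
ft_force: [0.2, -0.8, -0.4]
grip_width: 0.35
grip_force: 0.0
head 734 along [-0.0137 -0.0065 -0.0012] across [-0.0131  0.0001  0.0139] z [0.2128 0.215  0.2162]
tab 361 along [-0.0524 -0.0423 -0.0324] across [-0.0048  0.0007  0.0053] z [0.1977 0.199  0.2   ]
lipL 265 along [-0.0167 -0.0043  0.0035] across [0.017  0.02   0.0245] z [0.1942 0.1951 0.1962]
lipR 230 along [-0.016  -0.0044  0.0035] across [-0.0238 -0.0199 -0.017 ] z [0.1944 0.1952 0.1961]
clip back edge 132 along [-0.0524 -0.0488 -0.0451] across [-0.0046  0.0003  0.0051] z [0.1977 0.199  0.2   ]
```

View pics/f.png

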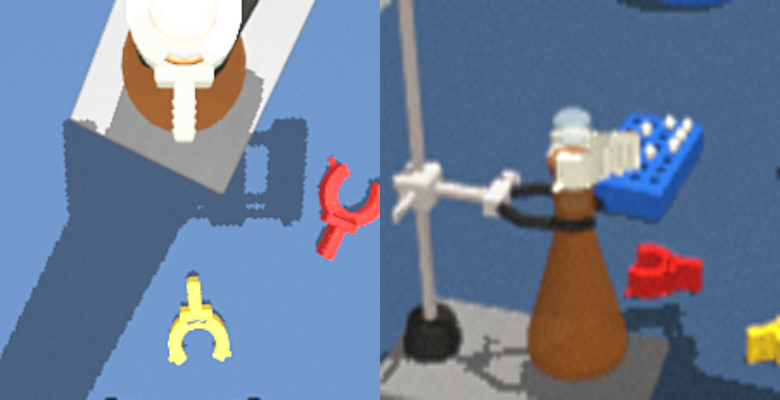

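The clip is on the joint, level, with its tab's back edge 52.4 mm from the neck axis (52 expected). The stopper is still seated and the flask is back upright.

```bash
python3 -c "
from bench import ctrl
print(ctrl.close_job())"
```

```text
the job is handed in; nothing more can be done
None
```

The stopper is fully seated and the large clip is snapped home, level on the joint and released; I handed the job in at about 20 s of the 61 s allowed, without touching anything else.

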